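# Lengthen the bench rest and fit its board

### The arm

A 7-joint arm with a two-finger parallel gripper is mounted at the origin on a cart in front of the work surface, level with it; the furniture and walls round the work are solid. World frame = base frame: x ahead of the robot, y to its left, z up, the work surface at z = 0. Lengths are in m, angles in rad, forces in N, time in s.
With the tool pointing down it reaches from about 0.4 to 0.85 m from the base axis. Payload 10.4 kg.
Tool frame: the origin (TCP) lies midway between the tips of the shut fingers; the grasp point (between the pads) lies 19 mm behind it; z points along the fingers, y is the line along which they close (so a half turn about z gives the same grasp; the last joint's range is limited). The gripper opens to 87 mm and grips with 3 to 60 N. Pads are 19 mm wide; open, the fingers measure 117 mm over their backs; the gripper's body (75 mm by 190 mm) begins 51 mm behind the grasp point.
Start: joints at [1.21, 0.332, -0.065, 1.46, 0.022, 1.35, -0.088], TCP at [0.207, -0.59, 0.223] pointing down, gripper open.
Joint ranges: [-2.6, 2.6], [-0.5, 2.12], [-1.47, 1.34], [0.16, 2.42], [-1.27, 4.41], [0.06, 2.06], [-2.6, 2.6]. Speed limits (rad/s): [2.22, 2.22, 2.79, 2.79, 3.14, 3.14, 3.14].

### API

Orientations are given as a unit quaternion [x, y, z, w].
In Python, from bench import sensors, eyes, order gives the robot as it stands.
- The arm moves only by the tool arm_command, never from a script. Its argument "steps" is a list of rows, each an object with "rot": the turn, a rotation vector about the world's x, y, z in degrees, a list of three; "slide": the shift along the world's x, y, z in m, a list of three; "grip": the opening, from 0 (shut) to 1 (fully open). A call has exactly 8 rows; each row shifts and turns the commanded pose from where the row before left it; what a row does not reach is not made up. A row lasts 1/8 s, in which the tool goes at most 62.5 mm and 10.7 degrees, less where a joint would pass 70% of its speed; a pose out of reach is approached as far as the arm can. A call with a gripper value outside its range is refused whole. The fingers move at their own pace and stop on an object; "newtons" is the grip in N (left out, the last holds). Time passes only in rows, so rows that do not move let the fingers close, or fill a call up. It gives the time, the measured TCP pose, the force, the opening and the grip force at its end, in the units of the state.
- sensors.read_state(): the state, without advancing time (a new reading comes with each control period).
- eyes.camera(name): name is "side" or "top"; returns a dict with "pixels" (384x512x3 uint8, red, green, blue), "intrinsics" (3x3 intrinsics, pixels), "pose" (4x4, takes a point from camera to world coordinates). Camera axes: x right, y down, z forward; pixel columns grow to the right and rows downward; lengths in m; the calibration is good to about 2 mm. A picture is of the moment at which its call begins. There is no depth.
- order.close_job(): hands the job in; it is judged then, once.
Trained networks look in a picture, given as the dict that the camera call returned (one of the last four; its "shot" number tells which), for a name from the list of things; names that differ only in an ending like _2 or _b are one class to them, and where a whole thing is asked for, a point or a joint stands for the part that bears it (a point fixed in the world has none). Each returns a list of dicts, best first, with "conf" (0 to 1); they miss things now and then, are a little off and sometimes report something else, mostly with a low value. They report only what shows in the picture. A call takes as long as a camera call.
- eyes.look_for(name, picture): "bbox" ([left, top, right, bottom] in pixels, round what is visible of it).
The state is a dict: "time": time; "joint_positions": joint angles; "joint_vel": joint speeds; "joint_torque": joint torques, N m; "ee_pos": TCP position; "eef_rot": TCP orientation; "ft_force": force on the tool from outside, world axes, zero at the start; "torque": the same for the moment, N m; "width": finger opening in m; "grip_force": force on a finger pad.
Only numpy, scipy, OpenCV 4.12 (cv2) and the standard library are available. Lean on these libraries where they do the work, as an engineer would, in place of code of your own. Each camera call takes 0.05 s, during which the arm holds its last target. There are 200 camera calls.

### The job

Lengthen the bench rest by one hole: squeeze in its two spring buttons and slide the sleeve out, away from the head, until both buttons pop out through the next pair of holes. Then take the wooden board, angle its tongue into the groove of the head and lower the other end flat behind the lip, without letting it drop, so that the board lies level and in line on the rest. Leave the micrometer and the loose bearings where they lie.

Things in the scene. Friction and masses are not known exactly. Their poses are not given: they have to be found in the camera images.
- bench_rest: Extendable bench rest, screwed down. Grey head, 84 mm wide, 85 mm high, on a dark base plate (x -78 to 34 mm, 116 wide, 8 thick); a dark steel inner tube runs from it along +x and carries the aluminium sleeve. Origin on the bench under the front of the upper jaw, on the centre line; x along the tube, away from the head, z up. Measures of the rest are in this frame.
- sleeve (a joint): How far the sleeve is drawn out towards +x, m: 0 short (start), 0.040 next holes, 0.080 last. Square tube 30 mm wide, z 25 to 55, x 4 to 144 mm at joint 0; three 13.5 mm holes in each upright side, 40 mm apart (x 95, 55, 15 at joint 0). Buttons out: locked, 0.75 mm play either way. Both pressed flush: slides with 5 to 15 N, the domed buttons slipping under its 1.5 mm wall.
- button_left (a joint): Spring button on the rest's +y side, m pressed in: 0 out, 0.006 flush with the sleeve's outside, 0.0075 hidden under its wall. Spring 0.8 N when out, 2 N when flush. Domed steel pin, 12 mm across, 6 mm proud of the sleeve; carried by the inner tube, so it does not travel with the sleeve.
- button_right (a joint): The same button on the rest's -y side.
- button_pair (a point): Point on the tube's axis midway between the buttons, fixed to the rest: x 95, y 0, z 40 mm; the tips are 21 mm to either side along y. Axes as the rest. Gripping the sleeve's sides here with some 20 to 40 N presses both buttons and holds the sleeve, which can then be drawn out with the grip while the buttons stay behind.
- groove (a point): Middle of the groove's inner end, on its floor: x -14, y 0, z 61 mm. Axes as the rest. The groove opens towards +x, is 84 mm long (y), 12 mm high (z 61 to 73) and 14 mm deep under the upper jaw (top z 85); its floor runs on as a shelf to x = 15 mm, 15 mm beyond the upper jaw.
- ledge (a point): On the sleeve's end bracket, middle of the corner between ledge and lip: x = 142 mm + joint sleeve, z 61. Axes as the rest. The ledge is 84 mm wide (y) and reaches 12 mm back towards the head; the lip is 8 mm thick, 12 mm above the ledge. With the sleeve at 0.040 the lip is 196 mm from the groove's inner end.
- board: Loose plywood board, two steel strips on top, 191 (x) x 60 (y) x 15 mm (z), 0.11 to 0.22 kg, flat on the bench. Origin: centre of the underside. Its -x end is cut back from above to a full-width tongue 16 mm long, 7 thick. It enters the groove only with the far end 4 to 18 degrees up. Fitted: underside at z 61 mm, its x along the rest's x, 5 mm end play.
- tongue (a point): Middle of the tongue's lower front edge, at x = -95.5, y = 0, z = 0 mm of the board. Axes as the board.
- far_edge (a point): Middle of the lower edge of the board's other end, at x = +95.5, y = 0, z = 0 mm of the board. Axes as the board.
- micrometer: Green outside micrometer, 61 x 130 x 16 mm, lying on the bench; a bystander. Origin under its centre.
- race_b_01: Loose steel bearing, 29 mm across, 10 mm high; a bystander. Origin under its centre.
- race_b_02: A second such bearing, a bystander.
- race_b_03: A third such bearing, a bystander.

How it is judged:
On the way, in this order (a step that is already met when the one before it is completed fails the run):
1. the sleeve is drawn out to the next pair of holes and both buttons have popped out (value of joint sleeve between 0.0375 and 0.0425 m and value of joint each of button_left, button_right below 0.002 m), for 0.2 s.
2. the tongue is under the upper jaw, at least 4 mm deep, while the board's far end is still more than 8 mm above the groove's floor (x of tongue in the frame of groove between -0.003 and 0.01 m and z of tongue in the frame of groove between -0.003 and 0.008 m and x of far_edge in the frame of groove above 0.15 m and z of far_edge in the frame of groove above 0.008 m), for 0.1 s.
At the end, for the whole second after the job is handed in: Sleeve at the second holes (0.0375 to 0.0425 m), both buttons out (under 2 mm pressed); board at rest and level within 0.04 rad, tongue within 8 mm of the groove's inner end, far edge inside the lip, both ends down within 3 mm of groove floor and ledge and within 12 mm of the centre line (all of step 1 and x of tongue in the frame of groove between -0.002 and 0.008 m and y of tongue in the frame of groove between -0.012 and 0.012 m and z of tongue in the frame of groove between -0.003 and 0.003 m and x of far_edge in the frame of ledge below 0.002 m and y of far_edge in the frame of ledge between -0.012 and 0.012 m and z of far_edge in the frame of ledge between -0.003 and 0.003 m and angle between board's own z axis and vertical below 0.04 rad and linear speed of board below 0.02 m/s); the robot touches nothing.
It fails at once if the board falls (turns faster than 3.5 rad/s) with its tongue at the groove (distance between tongue and groove below 0.03 m and angular speed of board above 3.5 rad/s).
It fails at once if the micrometer is shifted by more than 25 mm (distance of micrometer from where it was at the start of the episode above 0.025 m).
It fails at once if a loose bearing is shifted by more than 25 mm (distance of any of race_b_01, race_b_02, race_b_03 from where it was at the start of the episode above 0.025 m).
It also fails if it takes over 58 s, if anything falls off the work surface, if the arm or the gripper's body presses on something with over 40 N, if the wrist force passes 120 N, or if a joint passes its speed limit or range.

## Working session

There is one attempt and no reset: what is moved stays moved. The work goes in short steps, Python scripts to look and compute and a tool call to move; the robot and the scene stay as the last step left them, time stands still between calls to the robot, and variables do not carry over. Pictures are saved under pics/ and viewed, at most 10 in all, crops included, and the job is handed in when it is done.

Besides the shell and the picture viewer there is one more tool, called after "Emit:" as name(argument=value, ...) on one line, values as JSON. arm_command: Moves the arm, as the interface text tells. Its arguments: {"type":"object","properties":{"steps":{"type":"array","items":{"type":"object","properties":{"rot":{"type":"array","items":{"type":"number"}},"slide":{"type":"array","items":{"type":"number"}},"grip":{"type":"number"}}}},"newtons":{"type":"number"}},"required":["steps"]}

```bash
mkdir -p pics; ls; cat > h.py <<'E'
import numpy as np, cv2
from bench import sensors, eyes, order
def ray(p,uv):
    d=np.linalg.inv(p["intrinsics"])@[uv[0],uv[1],1]; T=np.array(p["pose"]); return T[:3,3],T[:3,:3]@d
def onz(p,uv,z):
    o,d=ray(p,uv); return o+d*(z-o[2])/d[2]
def proj(p,X):
    T=np.array(p["pose"]); c=T[:3,:3].T@(np.array(X)-T[:3,3]); q=np.array(p["intrinsics"])@c; return q[:2]/q[2]
E
python3 - <<'E'
from h import *
np.set_printoptions(precision=3,suppress=True)
for n in ("top","side"):
    p=eyes.camera(n); cv2.imwrite(f"pics/{n}0.png",cv2.resize(p["pixels"][:,:,::-1],(800,600),interpolation=cv2.INTER_CUBIC))
    print(n,np.array(p["pose"]),p["intrinsics"])
    for t in ("bench_rest","sleeve","button_left","board","micrometer","race_b_01"):
        print(t,[(np.round(r["bbox"]).tolist(),round(r["conf"],2)) for r in eyes.look_for(t,p)][:4])
s=sensors.read_state();print(s["time"],s["ee_pos"],s["eef_rot"],s["width"],s["ft_force"])
E
```

```text
pics
top [[ 0.012 -0.982  0.189  0.413]
 [-1.    -0.014 -0.007 -0.09 ]
 [ 0.009 -0.189 -0.982  0.957]
 [ 0.     0.     0.     1.   ]] [[350.355   0.    252.501]
 [  0.    350.355 187.428]
 [  0.      0.      1.   ]]
bench_rest [([187.0, 168.0, 241.0, 262.0], 0.95)]
sleeve [([192.0, 168.0, 224.0, 229.0], 0.8), ([286.0, 138.0, 295.0, 148.0], 0.17)]
button_left []
board [([306.0, 168.0, 348.0, 241.0], 0.6), ([263.0, 135.0, 272.0, 140.0], 0.53)]
micrometer [([112.0, 238.0, 159.0, 271.0], 0.58), ([278.0, 129.0, 288.0, 138.0], 0.23)]
race_b_01 [([276.0, 126.0, 288.0, 138.0], 0.61), ([264.0, 132.0, 274.0, 145.0], 0.49), ([286.0, 140.0, 296.0, 152.0], 0.43)]
side [[ 0.999 -0.003  0.049  0.528]
 [-0.045 -0.422  0.906 -1.078]
 [ 0.018 -0.907 -0.421  0.531]
 [ 0.     0.     0.     1.   ]] [[358.438   0.    251.339]
 [  0.    358.438 191.437]
 [  0.      0.      1.   ]]
bench_rest [([195.0, 170.0, 265.0, 211.0], 0.94)]
sleeve [([218.0, 175.0, 266.0, 197.0], 0.93)]
button_left []
board [([211.0, 236.0, 284.0, 265.0], 0.8)]
micrometer [([192.0, 171.0, 206.0, 176.0], 0.56)]
race_b_01 [([223.0, 173.0, 266.0, 200.0], 0.56), ([308.0, 224.0, 316.0, 227.0], 0.4), ([299.0, 220.0, 307.0, 219.0], 0.38)]
0.7 [ 0.207 -0.59   0.223] [0.986 0.168 0.    0.   ] 0.08690631851351827 [ 0.274  0.401 -0.765]
```

View pics/top0.png

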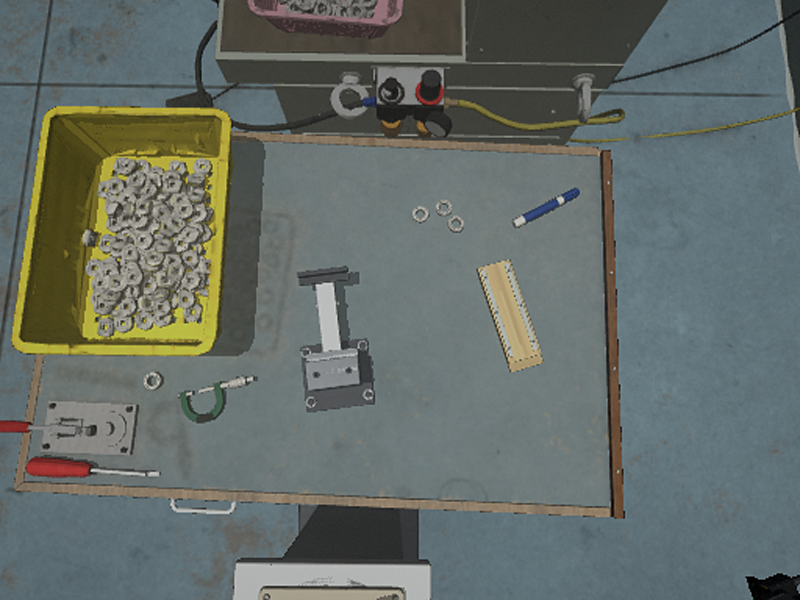

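View pics/side0.png

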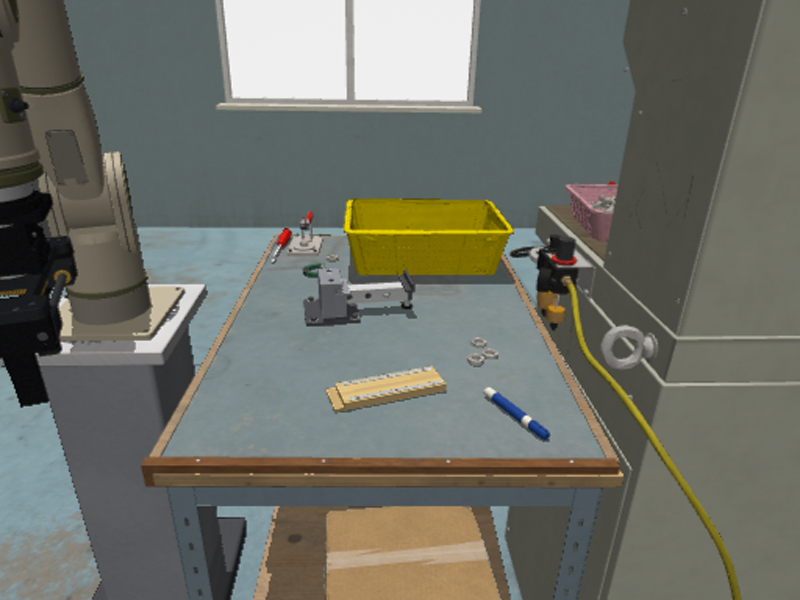

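The top view shows the rest at (335,340) with its tube running up the image (+x), lip at (328,275), and the board at (510,315) with its tongue at the lower end (527,366). I'll zoom in for corners.

```bash
python3 - <<'E'
from h import *
I=cv2.INTER_CUBIC
p=eyes.camera("top"); q=eyes.camera("side")
a=p["pixels"][165:269,183:249,::-1]; b=p["pixels"][160:244,300:352,::-1]
c=q["pixels"][165:215,190:270,::-1]; d=q["pixels"][228:270,205:290,::-1]
L=np.zeros((600,800,3),np.uint8)
def put(im,x,y,s):
    r=cv2.resize(im,None,fx=s,fy=s,interpolation=I); h,w=r.shape[:2]; L[y:y+h,x:x+w]=r[:600-y,:800-x]
put(a,0,0,5); put(b,335,0,5); cv2.imwrite("pics/z1.png",L[:530,:600])
L[:]=0; put(c,0,0,6); put(d,0,305,6); cv2.imwrite("pics/z2.png",L[:560,:520])
E
```

```text
(no output)
```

View pics/z1.png

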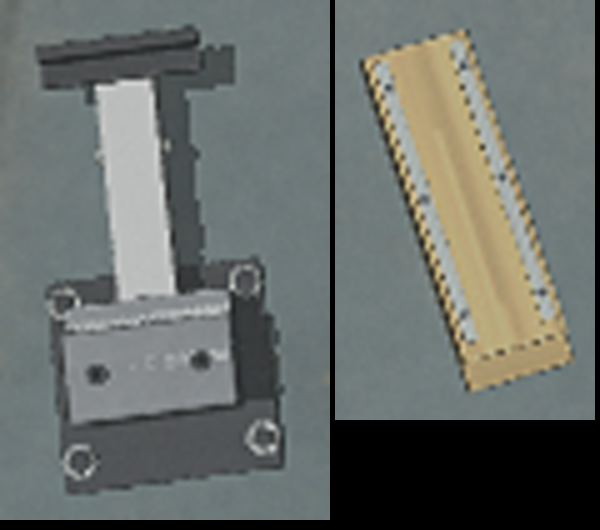

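View pics/z2.png

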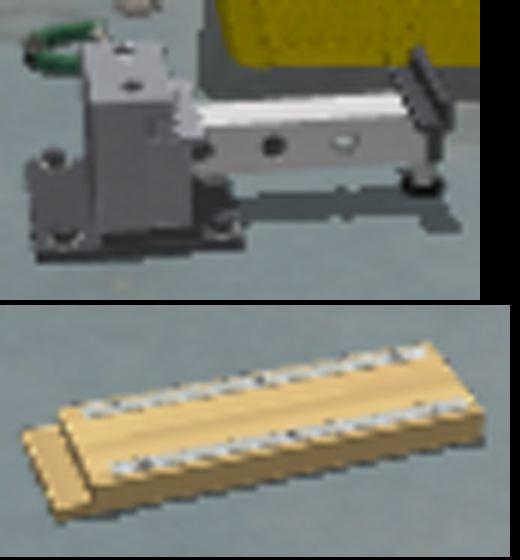

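Zooms show base-plate corners, lip, both buttons (top crop (100,155)/(165,145), side crop (345,142)) and board corners clearly. Fitting planar poses to these.

```bash
cat >> h.py <<'E'
from scipy.optimize import least_squares
def T2(v,P):
    c,s=np.cos(v[2]),np.sin(v[2]); P=np.asarray(P,float)/1000
    return np.c_[v[0]+c*P[:,0]-s*P[:,1], v[1]+s*P[:,0]+c*P[:,1], P[:,2]]
def fit(obs,v0):
    f=lambda v:np.concatenate([np.array([proj(p,X) for X in T2(v,P)])-uv for p,P,uv in obs]).ravel()
    r=least_squares(f,v0,loss="soft_l1"); return r.x,f(r.x).reshape(-1,2)
def crop(uv,s,off): return (np.array(uv,float)+.5)/s-.5+off
E
python3 - <<'E'
from h import *
np.set_printoptions(precision=4,suppress=True)
p=eyes.camera("top"); q=eyes.camera("side")
R=[(p,[(34,-58,8),(34,58,8),(-78,58,8),(-78,-58,8),(0,42,85),(0,-42,85),(95,21,40),(95,-21,40),(150,42,73),(150,-42,73)],
 crop([(265,260),(47,290),(68,492),(285,467),(66,330),(230,312),(100,155),(165,145),(38,45),(198,30)],5,[183,165])),
 (q,[(34,-58,8),(-78,-58,8),(95,-21,40)],crop([(243,236),(38,252),(345,142)],6,[190,165]))]
B=[(p,[(95.5,30,15),(95.5,-30,15),(-95.5,-30,7),(-95.5,30,7)],crop([(25,62),(132,30),(238,357),(135,391)],5,[300,160])),
 (q,[(95.5,-30,15),(95.5,-30,0),(95.5,30,15),(-95.5,30,7),(-79.5,30,15),(-79.5,-30,15),(-95.5,-30,0)],
 crop([(484,107),(484,135),(430,38),(23,125),(62,103),(93,182),(57,215)],6,[205,228]))]
for o,v0 in ((R,[.45,0,0]),(B,[.45,-.25,.2])):
    v,r=fit(o,v0); print("pose",v,np.degrees(v[2])); print(r.T)
    for k in (0,1): print(k,fit(o[k:k+1],v0)[0])
s=sensors.read_state();print(s["time"])
E
```

```text
pose [0.474  0.0033 0.1407] 8.060131015578808
[[-0.7952  0.1963  0.0538  0.2004 -0.8111  0.1628 -0.6168  2.1489 -0.1506
   0.1624  0.0134 -1.0416 -0.1652]
 [-0.6054 -1.1772  0.4372 -0.2856  0.7315 -0.004   0.0859  0.1139  0.1671
  -0.8032  0.1521 -0.0954  0.8637]]
0 [0.4737 0.0033 0.1387]
1 [0.4739 0.0049 0.1744]
pose [ 0.561  -0.2984  0.2989] 17.127762062058494
[[ 0.5737 -0.3173  0.4446  0.0513  0.1865 -0.147   0.0061 -0.4152 -0.9525
   0.0003 -0.2246]
 [-1.3477 -0.8394  0.2633 -0.219  -0.3515 -0.1713 -0.4655 -0.1757 -0.205
  -0.3821  0.4158]]
0 [ 0.5596 -0.2977  0.3033]
1 [ 0.5615 -0.2991  0.2953]
0.9
```

Emit:
arm_command(steps=[{"slide":[0.0226,0.0379,0],"rot":[0,0,-1.4],"grip":1},{"slide":[0.0226,0.0379,0],"rot":[0,0,-1.4],"grip":1},{"slide":[0.0226,0.0379,0],"rot":[0,0,-1.4],"grip":1},{"slide":[0.0226,0.0379,0],"rot":[0,0,-1.4],"grip":1},{"slide":[0.0226,0.0379,0],"rot":[0,0,-1.4],"grip":1},{"slide":[0.0226,0.0379,0],"rot":[0,0,-1.4],"grip":1},{"slide":[0.0226,0.0379,0],"rot":[0,0,-1.4],"grip":1},{"slide":[0.0226,0.0379,0],"rot":[0,0,-1.4],"grip":1}])

```text
time: 1.9
ee_pos: [0.3886, -0.2852, 0.2228]
eef_rot: [0.997, 0.071, 0.0, 0.0]
ft_force: [0.6, -0.2, 0.5]
width: 0.0868
grip_force: 0.0
```

Emit:
arm_command(steps=[{"slide":[0.0226,0.0379,0],"grip":1},{"slide":[0.0226,0.0379,0],"grip":1},{"slide":[0.0226,0.0379,0],"grip":1},{"slide":[0.0226,0.0379,-0.01],"grip":1},{"slide":[0.0226,0.0379,-0.02],"grip":1},{"slide":[0.0226,0.0379,-0.02],"grip":1},{"slide":[0.0226,0.0379,-0.02],"grip":1},{"slide":[0.0226,0.0379,-0.02],"grip":1}])

```text
schema error: expected keys rot, slide, grip
```

Emit:
arm_command(steps=[{"slide":[0.0226,0.0379,0],"rot":[0,0,0],"grip":1},{"slide":[0.0226,0.0379,0],"rot":[0,0,0],"grip":1},{"slide":[0.0226,0.0379,0],"rot":[0,0,0],"grip":1},{"slide":[0.0226,0.0379,-0.01],"rot":[0,0,0],"grip":1},{"slide":[0.0226,0.0379,-0.02],"rot":[0,0,0],"grip":1},{"slide":[0.0226,0.0379,-0.02],"rot":[0,0,0],"grip":1},{"slide":[0.0226,0.0379,-0.02],"rot":[0,0,0],"grip":1},{"slide":[0.0226,0.0379,-0.02],"rot":[0,0,0],"grip":1}])

```text
time: 2.9
ee_pos: [0.5695, 0.0178, 0.1321]
eef_rot: [0.997, 0.071, 0.0, 0.0]
ft_force: [0.2, -0.7, 0.3]
width: 0.0871
grip_force: 0.0
```

```bash
python3 - <<'E'
from h import *
I=cv2.INTER_CUBIC
p=eyes.camera("side"); cv2.imwrite("pics/g1.png",cv2.resize(p["pixels"][100:250,150:300,::-1],None,fx=4,fy=4,interpolation=I))
s=sensors.read_state();print(s["time"],s["ee_pos"],s["eef_rot"],proj(p,s["ee_pos"]))
E
```

```text
2.95 [0.56974147 0.02417192 0.129464  ] [ 9.97277075e-01  7.37211802e-02 -6.06863037e-04 -1.80424976e-03] [246.59740014 160.56546131]
```

View pics/g1.png

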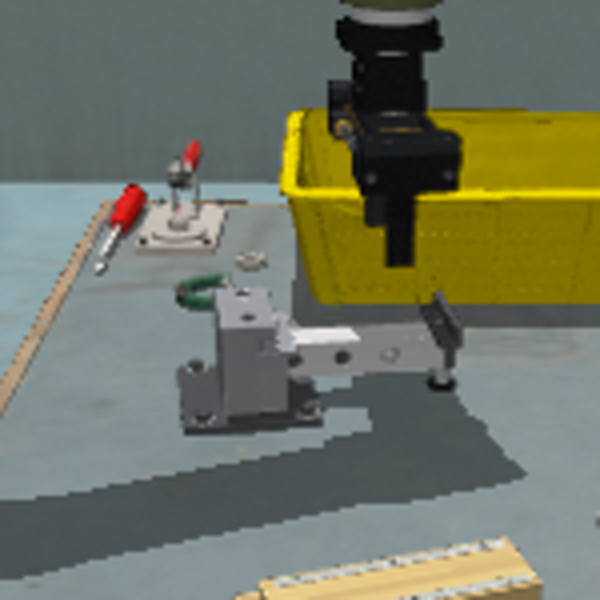

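Gripper is right above the button (crop (390,353)), fingers straddling the tube. Descend.

Emit:
arm_command(steps=[{"slide":[0,0,0],"rot":[0,0,0],"grip":1},{"slide":[0,0,-0.02],"rot":[0,0,0],"grip":1},{"slide":[0,0,-0.02],"rot":[0,0,0],"grip":1},{"slide":[0,0,-0.02],"rot":[0,0,0],"grip":1},{"slide":[0,0,-0.02],"rot":[0,0,0],"grip":1},{"slide":[0,0,-0.02],"rot":[0,0,0],"grip":1},{"slide":[0,0,-0.012],"rot":[0,0,0],"grip":1},{"slide":[0,0,0],"rot":[0,0,0],"grip":1}])

```text
time: 3.95
ee_pos: [0.5682, 0.0168, 0.0196]
eef_rot: [0.997, 0.071, -0.001, -0.0]
ft_force: [0.4, -0.6, 0.2]
width: 0.0871
grip_force: 0.0
```

Emit:
arm_command(newtons=30, steps=[{"slide":[0,0,0],"rot":[0,0,0],"grip":0.3},{"slide":[0,0,0],"rot":[0,0,0],"grip":0.3},{"slide":[0,0,0],"rot":[0,0,0],"grip":0.3},{"slide":[0,0,0],"rot":[0,0,0],"grip":0.2},{"slide":[0,0,0],"rot":[0,0,0],"grip":0.2},{"slide":[0,0,0],"rot":[0,0,0],"grip":0.2},{"slide":[0,0,0],"rot":[0,0,0],"grip":0.2},{"slide":[0,0,0],"rot":[0,0,0],"grip":0.2}])

```text
time: 4.95
ee_pos: [0.5685, 0.0184, 0.0206]
eef_rot: [0.997, 0.072, -0.0, -0.001]
ft_force: [-0.7, 5.4, -1.0]
width: 0.0295
grip_force: 30.0
```

Emit:
arm_command(steps=[{"slide":[0,0.0015,0],"rot":[0,0,0],"grip":0.2},{"slide":[0.006,0.0008,0],"rot":[0,0,0],"grip":0.2},{"slide":[0.006,0.0008,0],"rot":[0,0,0],"grip":0.2},{"slide":[0.006,0.0008,0],"rot":[0,0,0],"grip":0.2},{"slide":[0.006,0.0008,0],"rot":[0,0,0],"grip":0.2},{"slide":[0.006,0.0008,0],"rot":[0,0,0],"grip":0.2},{"slide":[0.005,0.0007,0],"rot":[0,0,0],"grip":0.2},{"slide":[0,0,0],"rot":[0,0,0],"grip":0.2}])

```text
time: 5.95
ee_pos: [0.6059, 0.0237, 0.0207]
eef_rot: [0.997, 0.071, 0.002, -0.001]
ft_force: [10.3, 4.8, -9.7]
width: 0.0298
grip_force: 30.0
```

Emit:
arm_command(steps=[{"slide":[0.001,0.0001,0],"rot":[0,0,0],"grip":0.2},{"slide":[0.001,0.0001,0],"rot":[0,0,0],"grip":0.2},{"slide":[0.001,0.0001,0],"rot":[0,0,0],"grip":0.2},{"slide":[0.001,0.0001,0],"rot":[0,0,0],"grip":0.2},{"slide":[0.001,0.0001,0],"rot":[0,0,0],"grip":0.2},{"slide":[0,0,0],"rot":[0,0,0],"grip":0.2},{"slide":[0,0,0],"rot":[0,0,0],"grip":0.2},{"slide":[0,0,0],"rot":[0,0,0],"grip":0.2}])

```text
time: 6.95
ee_pos: [0.6085, 0.0241, 0.0206]
eef_rot: [0.997, 0.071, -0.0, -0.0]
ft_force: [-2.0, 5.0, 1.1]
width: 0.0297
grip_force: 30.0
```

```bash
python3 - <<'E'
from h import *
I=cv2.INTER_CUBIC
p=eyes.camera("side"); q=eyes.camera("top")
L=np.hstack([cv2.resize(p["pixels"][165:215,190:275,::-1],(510,300),interpolation=I),cv2.resize(q["pixels"][150:220,180:245,::-1],(279,300),interpolation=I)])
cv2.imwrite("pics/g2.png",L)
s=sensors.read_state();print(s["time"],s["ee_pos"],s["ft_force"])
E
```

```text
7.05 [0.60847135 0.02409062 0.0206045 ] [-1.12784431  4.6870498   1.88197505]
```

View pics/g2.png

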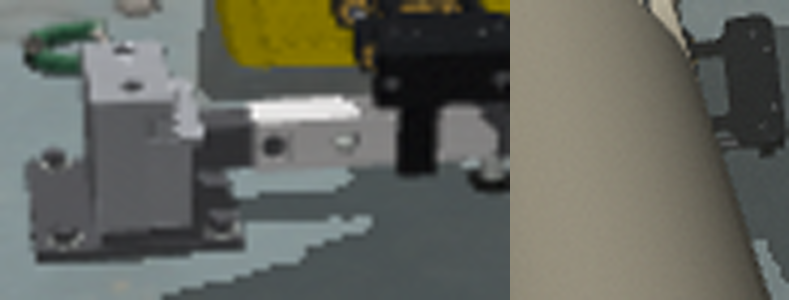

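Button shows popped out at crop (345,142), one hole (dark, (272,145)) now between it and the head; sleeve moved 40.4 mm and holds. Release and go to the board.

Emit:
arm_command(steps=[{"slide":[0,0,0],"rot":[0,0,0],"grip":0.6},{"slide":[0,0,0],"rot":[0,0,0],"grip":1},{"slide":[0,0,0],"rot":[0,0,0],"grip":1},{"slide":[0,0,0.02],"rot":[0,0,0],"grip":1},{"slide":[0,0,0.02],"rot":[0,0,0],"grip":1},{"slide":[0,0,0.02],"rot":[0,0,0],"grip":1},{"slide":[0,0,0.02],"rot":[0,0,0],"grip":1},{"slide":[0,0,0.02],"rot":[0,0,0],"grip":1}])

```text
time: 8.05
ee_pos: [0.6088, 0.0234, 0.1223]
eef_rot: [0.997, 0.071, 0.0, 0.0]
ft_force: [0.4, 0.0, -1.4]
width: 0.0866
grip_force: 0.0
```

Emit:
arm_command(steps=[{"slide":[-0.006,-0.0403,0],"rot":[0,0,1.13],"grip":1},{"slide":[-0.006,-0.0403,0],"rot":[0,0,1.13],"grip":1},{"slide":[-0.006,-0.0403,0],"rot":[0,0,1.13],"grip":1},{"slide":[-0.006,-0.0403,0],"rot":[0,0,1.13],"grip":1},{"slide":[-0.006,-0.0403,0],"rot":[0,0,1.13],"grip":1},{"slide":[-0.006,-0.0403,0],"rot":[0,0,1.13],"grip":1},{"slide":[-0.006,-0.0403,0],"rot":[0,0,1.13],"grip":1},{"slide":[-0.006,-0.0403,0],"rot":[0,0,1.13],"grip":1}])

```text
time: 9.05
ee_pos: [0.5605, -0.3003, 0.1215]
eef_rot: [0.989, 0.15, 0.0, 0.0]
ft_force: [0.3, -0.6, 0.0]
width: 0.0868
grip_force: 0.0
```

Emit:
arm_command(steps=[{"slide":[0,0,0],"rot":[0,0,0],"grip":1},{"slide":[0,0,0],"rot":[0,0,0],"grip":1},{"slide":[0,0,-0.02],"rot":[0,0,0],"grip":1},{"slide":[0,0,-0.02],"rot":[0,0,0],"grip":1},{"slide":[0,0,-0.02],"rot":[0,0,0],"grip":1},{"slide":[0,0,-0.02],"rot":[0,0,0],"grip":1},{"slide":[0,0,0],"rot":[0,0,0],"grip":1},{"slide":[0,0,0],"rot":[0,0,0],"grip":1}])

```text
time: 10.05
ee_pos: [0.5611, -0.2991, 0.041]
eef_rot: [0.989, 0.149, 0.0, 0.0]
ft_force: [-0.7, 0.4, -0.2]
width: 0.0872
grip_force: 0.0
```

```bash
python3 - <<'E'
from h import *
I=cv2.INTER_CUBIC
p=eyes.camera("side"); q=eyes.camera("top")
L=np.hstack([cv2.resize(p["pixels"][165:275,190:300,::-1],(440,440),interpolation=I),cv2.resize(q["pixels"][160:270,180:260,::-1],(320,440),interpolation=I)])
cv2.imwrite("pics/g3.png",L)
s=sensors.read_state();print(s["time"],s["ee_pos"],s["eef_rot"],s["ft_force"])
E
```

```text
10.15 [ 0.56137991 -0.29923762  0.04152286] [9.88762070e-01 1.49495581e-01 6.36359010e-04 4.86013402e-04] [ 0.08806994 -0.26564489 -0.1248531 ]
```

View pics/g3.png

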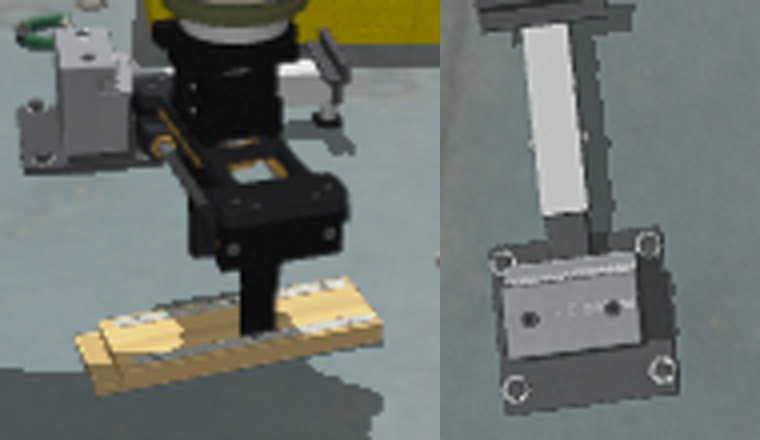

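Sleeve is extended and both buttons protrude (top crop (527,148) and (588,142)); gripper straddles the board's middle. Descend and grip.

Emit:
arm_command(newtons=35, steps=[{"slide":[0,0,-0.012],"rot":[0,0,0],"grip":1},{"slide":[0,0,-0.012],"rot":[0,0,0],"grip":1},{"slide":[0,0,-0.012],"rot":[0,0,0],"grip":1},{"slide":[0,0,0],"rot":[0,0,0],"grip":1},{"slide":[0,0,0],"rot":[0,0,0],"grip":0.55},{"slide":[0,0,0],"rot":[0,0,0],"grip":0.55},{"slide":[0,0,0],"rot":[0,0,0],"grip":0.55},{"slide":[0,0,0],"rot":[0,0,0],"grip":0.55}])

```text
time: 11.15
ee_pos: [0.5609, -0.299, 0.0049]
eef_rot: [0.989, 0.15, 0.0, 0.0]
ft_force: [-0.2, 0.9, 1.2]
width: 0.0596
grip_force: 35.0
```

Emit:
arm_command(steps=[{"slide":[0,0,0],"rot":[0,0,0],"grip":0.55},{"slide":[0,0,0],"rot":[0,0,0],"grip":0.55},{"slide":[0,0,0.01],"rot":[0,0,0],"grip":0.55},{"slide":[0,0,0.02],"rot":[0,0,0],"grip":0.55},{"slide":[0,0,0.03],"rot":[0,0,0],"grip":0.55},{"slide":[0,0,0.03],"rot":[0,0,0],"grip":0.55},{"slide":[0,0,0.03],"rot":[0,0,0],"grip":0.55},{"slide":[0,0,0.03],"rot":[0,0,0],"grip":0.55}])

```text
time: 12.15
ee_pos: [0.5608, -0.299, 0.1571]
eef_rot: [0.989, 0.15, 0.001, 0.0]
ft_force: [0.1, -0.4, -2.3]
width: 0.0596
grip_force: 35.0
```

Emit:
arm_command(steps=[{"slide":[0.00175,0.03975,0],"rot":[0,0,-1.13],"grip":0.55},{"slide":[0.00175,0.03975,0],"rot":[0,0,-1.13],"grip":0.55},{"slide":[0.00175,0.03975,0],"rot":[0,0,-1.13],"grip":0.55},{"slide":[0.00175,0.03975,0],"rot":[0,0,-1.13],"grip":0.55},{"slide":[0.00175,0.03975,0],"rot":[0,0,-1.13],"grip":0.55},{"slide":[0.00175,0.03975,0],"rot":[0,0,-1.13],"grip":0.55},{"slide":[0.00175,0.03975,0],"rot":[0,0,-1.13],"grip":0.55},{"slide":[0.00175,0.03975,0],"rot":[0,0,-1.13],"grip":0.55}])

```text
time: 13.15
ee_pos: [0.5749, 0.0203, 0.1561]
eef_rot: [0.997, 0.071, 0.001, 0.0]
ft_force: [1.0, 0.7, -2.5]
width: 0.0595
grip_force: 35.0
```

Emit:
arm_command(steps=[{"slide":[0,0,0],"rot":[0.28,-1.98,0],"grip":0.55},{"slide":[0,0,0],"rot":[0.28,-1.98,0],"grip":0.55},{"slide":[0,0,0],"rot":[0.28,-1.98,0],"grip":0.55},{"slide":[0,0,0],"rot":[0.28,-1.98,0],"grip":0.55},{"slide":[0,0,-0.02],"rot":[0,0,0],"grip":0.55},{"slide":[0,0,-0.02],"rot":[0,0,0],"grip":0.55},{"slide":[0,0,-0.02],"rot":[0,0,0],"grip":0.55},{"slide":[0,0,0],"rot":[0,0,0],"grip":0.55}])

```text
time: 14.15
ee_pos: [0.5739, 0.019, 0.0943]
eef_rot: [0.995, 0.071, 0.069, -0.005]
ft_force: [0.4, 0.2, -1.3]
width: 0.0598
grip_force: 35.0
```

```bash
python3 - <<'E'
from h import *
I=cv2.INTER_CUBIC
p=eyes.camera("side"); q=eyes.camera("top")
L=np.hstack([cv2.resize(p["pixels"][150:220,185:285,::-1],(500,350),interpolation=I),cv2.resize(q["pixels"][140:270,170:260,::-1],(242,350),interpolation=I)])
cv2.imwrite("pics/g4.png",L)
s=sensors.read_state();print(s["time"],s["ee_pos"],s["eef_rot"],s["ft_force"],s["width"])
E
```

```text
14.25 [0.57522515 0.01910253 0.09593605] [ 0.99499443  0.07099607  0.07017036 -0.00466557] [-0.744466   -0.5387603  -1.43488245] 0.05981555904089292
```

View pics/g4.png

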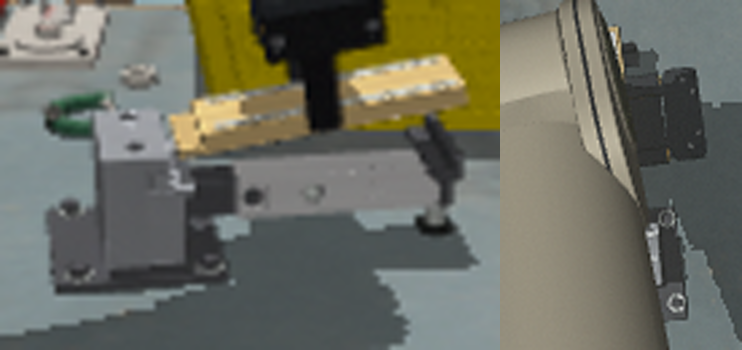

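Board is held tilted ~8° above the rest, tongue corner at crop (182,155), far lower corner (467,103). Compare with prediction.

```bash
python3 - <<'E'
from h import *
from scipy.spatial.transform import Rotation as Ro
p=eyes.camera("side"); s=sensors.read_state(); R=Ro.from_quat(s["eef_rot"]).as_matrix()
bx,by,bz=R[:,0],-R[:,1],-R[:,2]
print(np.degrees(np.arcsin(bx[2])),np.degrees(np.arctan2(bx[1],bx[0])))
c=np.array(s["ee_pos"])-.005*bz
for n,P,uv in(("tong",(-.0955,-.03,0),(182,155)),("far",(.0955,-.03,0),(467,103)),("fartop",(.0955,-.03,.015),(468,82))):
    X=c+bx*P[0]+by*P[1]+bz*P[2]; print(n,X,proj(p,X),crop(uv,5,[185,150]))
print("jaw front top right",proj(p,T2([.474,.005,.1407],[(0,-42,85)])[0]),"seen",crop((185,157),5,[185,150]))
t=c-.0955*bx-[.474,.005,0]; print("tongue rest",t[0]*.9901+t[1]*.1402,-t[0]*.1402+t[1]*.9901,t[2], s["time"],s["ee_pos"])
E
```

```text
8.103246044713922 8.162270206982306
tong [ 0.48684761 -0.02392442  0.077739  ] [220.93472666 181.00229537] [221.  180.6]
far [0.67402508 0.00292246 0.10466185] [278.77022436 170.04469153] [278.  170.2]
fartop [0.67193043 0.00263414 0.11951208] [278.36644176 165.79811311] [278.2 166. ]
jaw front top right [218.55179066 180.47638259] seen [221.6 181. ]
tongue rest 0.008614838780231397 -0.00044004658612423046 0.07771525111863384 14.3 [0.57548216 0.01909948 0.09612675]
```

Emit:
arm_command(steps=[{"slide":[0,0,-0.004],"rot":[0,0,0],"grip":0.55},{"slide":[0,0,-0.004],"rot":[0,0,0],"grip":0.55},{"slide":[0,0,-0.003],"rot":[0,0,0],"grip":0.55},{"slide":[0,0,-0.002],"rot":[0,0,0],"grip":0.55},{"slide":[0,0,-0.001],"rot":[0,0,0],"grip":0.55},{"slide":[0,0,-0.001],"rot":[0,0,0],"grip":0.55},{"slide":[0,0,0],"rot":[0,0,0],"grip":0.55},{"slide":[0,0,0],"rot":[0,0,0],"grip":0.55}])

```text
time: 15.3
ee_pos: [0.5748, 0.019, 0.0797]
eef_rot: [0.995, 0.071, 0.07, -0.005]
ft_force: [-0.2, -1.1, -1.2]
width: 0.0598
grip_force: 35.0
```

Emit:
arm_command(steps=[{"slide":[0,0,-0.0005],"rot":[0,0,0],"grip":0.55},{"slide":[0,0,-0.0005],"rot":[0,0,0],"grip":0.55},{"slide":[0,0,0],"rot":[0,0,0],"grip":0.55},{"slide":[0,0,0],"rot":[0,0,0],"grip":0.55},{"slide":[0,0,0],"rot":[0,0,0],"grip":0.55},{"slide":[0,0,0],"rot":[0,0,0],"grip":0.55},{"slide":[0,0,0],"rot":[0,0,0],"grip":0.55},{"slide":[0,0,0],"rot":[0,0,0],"grip":0.55}])

```text
time: 16.3
ee_pos: [0.5748, 0.019, 0.0786]
eef_rot: [0.995, 0.071, 0.07, -0.005]
ft_force: [0.5, 0.2, -0.7]
width: 0.0594
grip_force: 35.0
```

Emit:
arm_command(steps=[{"slide":[0,0,-0.0005],"rot":[0,0,0],"grip":0.55},{"slide":[0,0,-0.0005],"rot":[0,0,0],"grip":0.55},{"slide":[0,0,0],"rot":[0,0,0],"grip":0.55},{"slide":[0,0,0],"rot":[0,0,0],"grip":0.55},{"slide":[0,0,0],"rot":[0,0,0],"grip":0.55},{"slide":[0,0,0],"rot":[0,0,0],"grip":0.55},{"slide":[0,0,0],"rot":[0,0,0],"grip":0.55},{"slide":[0,0,0],"rot":[0,0,0],"grip":0.55}])

```text
time: 17.3
ee_pos: [0.5748, 0.019, 0.0776]
eef_rot: [0.995, 0.071, 0.07, -0.005]
ft_force: [1.7, 0.9, -0.2]
width: 0.0595
grip_force: 35.0
```

```bash
python3 - <<'E'
from h import *
p=eyes.camera("side"); 
cv2.imwrite("pics/g5.png",cv2.resize(p["pixels"][158:208,190:280,::-1],None,fx=8,fy=8,interpolation=cv2.INTER_CUBIC))
s=sensors.read_state();print(s["time"],s["ee_pos"],s["ft_force"],s["torque"])
E
```

```text
17.35 [0.57480145 0.01903997 0.07761952] [ 1.90345522  0.99300816 -0.2541424 ] [ 0.02097586  0.07893997 -0.00969527]
```

View pics/g5.png

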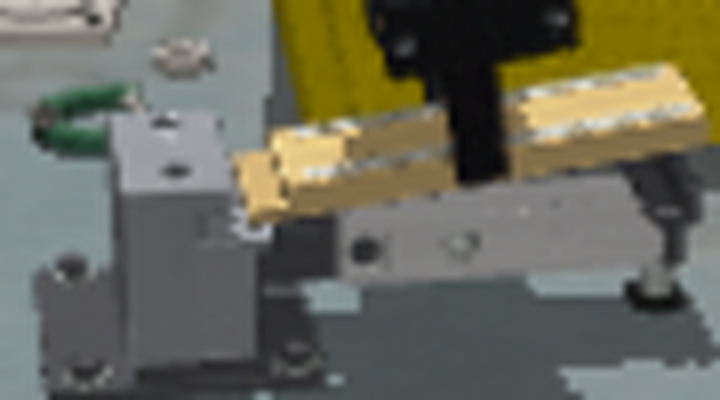

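Tongue rests on the shelf at crop (255,222) by the light shelf edge; tilt about 7°. Lift 1 mm and slide in.

Emit:
arm_command(steps=[{"slide":[0,0,0.0012],"rot":[0,0,0],"grip":0.55},{"slide":[-0.0025,-0.00035,0],"rot":[0,0,0],"grip":0.55},{"slide":[-0.0025,-0.00035,0],"rot":[0,0,0],"grip":0.55},{"slide":[-0.0025,-0.00035,0],"rot":[0,0,0],"grip":0.55},{"slide":[-0.0025,-0.00035,0],"rot":[0,0,0],"grip":0.55},{"slide":[-0.0025,-0.00035,0],"rot":[0,0,0],"grip":0.55},{"slide":[-0.0025,-0.00035,0],"rot":[0,0,0],"grip":0.55},{"slide":[0,0,0],"rot":[0,0,0],"grip":0.55}])

```text
time: 18.35
ee_pos: [0.5595, 0.0168, 0.0787]
eef_rot: [0.995, 0.071, 0.069, -0.005]
ft_force: [-0.7, 0.2, -2.2]
width: 0.0598
grip_force: 35.0
```

Emit:
arm_command(steps=[{"slide":[0,0,0],"rot":[0,0,0],"grip":0.55},{"slide":[-0.001,-0.00014,0],"rot":[0,0,0],"grip":0.55},{"slide":[-0.001,-0.00014,0],"rot":[0,0,0],"grip":0.55},{"slide":[-0.001,-0.00014,0],"rot":[0,0,0],"grip":0.55},{"slide":[0,0,0],"rot":[0,0,0],"grip":0.55},{"slide":[0,0,0],"rot":[0,0,0],"grip":0.55},{"slide":[0,0,0],"rot":[0,0,0],"grip":0.55},{"slide":[0,0,0],"rot":[0,0,0],"grip":0.55}])

```text
time: 19.35
ee_pos: [0.5567, 0.0165, 0.0788]
eef_rot: [0.995, 0.071, 0.07, -0.005]
ft_force: [-0.5, 0.7, -2.3]
width: 0.0599
grip_force: 35.0
```

Emit:
arm_command(steps=[{"slide":[-0.001,-0.00014,0],"rot":[0,0,0],"grip":0.55},{"slide":[-0.001,-0.00014,0],"rot":[0,0,0],"grip":0.55},{"slide":[0,0,0],"rot":[0,0,0],"grip":0.55},{"slide":[0,0,0],"rot":[0,0,0],"grip":0.55},{"slide":[0,0,0],"rot":[0,0,0],"grip":0.55},{"slide":[0,0,0],"rot":[0,0,0],"grip":0.55},{"slide":[0,0,0],"rot":[0,0,0],"grip":0.55},{"slide":[0,0,0],"rot":[0,0,0],"grip":0.55}])

```text
time: 20.35
ee_pos: [0.5549, 0.0162, 0.0789]
eef_rot: [0.995, 0.071, 0.07, -0.005]
ft_force: [2.7, -0.3, -1.4]
width: 0.0596
grip_force: 35.0
```

Emit:
arm_command(steps=[{"slide":[-0.001,-0.00014,0],"rot":[0,0,0],"grip":0.55},{"slide":[-0.001,-0.00014,0],"rot":[0,0,0],"grip":0.55},{"slide":[0,0,0],"rot":[0,0,0],"grip":0.55},{"slide":[0,0,0],"rot":[0,0,0],"grip":0.55},{"slide":[0,0,0],"rot":[0,0,0],"grip":0.55},{"slide":[0,0,0],"rot":[0,0,0],"grip":0.55},{"slide":[0,0,0],"rot":[0,0,0],"grip":0.55},{"slide":[0,0,0],"rot":[0,0,0],"grip":0.55}])

```text
time: 21.35
ee_pos: [0.5547, 0.0162, 0.0799]
eef_rot: [0.995, 0.071, 0.072, -0.005]
ft_force: [7.5, 1.0, -1.1]
width: 0.0591
grip_force: 35.0
```

Inner stop found at TCP x≈0.555. Back out ~3.8 mm, then lower the far end.

Emit:
arm_command(steps=[{"slide":[0.003,0.0004,0],"rot":[0,0,0],"grip":0.55},{"slide":[0.003,0.0004,0],"rot":[0,0,0],"grip":0.55},{"slide":[0,0,0],"rot":[0,0,0],"grip":0.55},{"slide":[0,0,0],"rot":[0,0,0],"grip":0.55},{"slide":[0,0,0],"rot":[0,0,0],"grip":0.55},{"slide":[0,0,-0.0016],"rot":[-0.14,0.99,0],"grip":0.55},{"slide":[0,0,-0.0016],"rot":[-0.14,0.99,0],"grip":0.55},{"slide":[0,0,0],"rot":[0,0,0],"grip":0.55}])

```text
time: 22.35
ee_pos: [0.559, 0.0169, 0.0754]
eef_rot: [0.996, 0.071, 0.052, -0.004]
ft_force: [-0.2, 0.6, -0.9]
width: 0.0593
grip_force: 35.0
```

Emit:
arm_command(steps=[{"slide":[0,0,-0.0016],"rot":[-0.14,0.99,0],"grip":0.55},{"slide":[0,0,-0.0016],"rot":[-0.14,0.99,0],"grip":0.55},{"slide":[0,0,-0.0016],"rot":[-0.14,0.99,0],"grip":0.55},{"slide":[0,0,0],"rot":[0,0,0],"grip":0.55},{"slide":[0,0,0],"rot":[0,0,0],"grip":0.55},{"slide":[0,0,0],"rot":[0,0,0],"grip":0.55},{"slide":[0,0,0],"rot":[0,0,0],"grip":0.55},{"slide":[0,0,0],"rot":[0,0,0],"grip":0.55}])

```text
time: 23.35
ee_pos: [0.5587, 0.0167, 0.0708]
eef_rot: [0.997, 0.071, 0.026, -0.002]
ft_force: [-1.0, 0.3, -2.3]
width: 0.0598
grip_force: 35.0
```

Emit:
arm_command(steps=[{"slide":[0,0,-0.0016],"rot":[-0.14,0.99,0],"grip":0.55},{"slide":[0,0,-0.0016],"rot":[-0.14,0.99,0],"grip":0.55},{"slide":[0,0,0],"rot":[0,0,0],"grip":0.55},{"slide":[0,0,0],"rot":[0,0,0],"grip":0.55},{"slide":[0,0,0],"rot":[0,0,0],"grip":0.55},{"slide":[0,0,0],"rot":[0,0,0],"grip":0.55},{"slide":[0,0,0],"rot":[0,0,0],"grip":0.55},{"slide":[0,0,0],"rot":[0,0,0],"grip":0.55}])

```text
time: 24.35
ee_pos: [0.5587, 0.0167, 0.0676]
eef_rot: [0.997, 0.071, 0.009, -0.001]
ft_force: [-0.2, 0.3, -1.2]
width: 0.0597
grip_force: 35.0
```

Emit:
arm_command(steps=[{"slide":[0,0,-0.0008],"rot":[-0.07,0.5,0],"grip":0.55},{"slide":[0,0,-0.0008],"rot":[-0.07,0.5,0],"grip":0.55},{"slide":[0,0,0],"rot":[0,0,0],"grip":0.55},{"slide":[0,0,0],"rot":[0,0,0],"grip":0.55},{"slide":[0,0,0],"rot":[0,0,0],"grip":0.55},{"slide":[0,0,0],"rot":[0,0,0],"grip":0.55},{"slide":[0,0,0],"rot":[0,0,0],"grip":0.55},{"slide":[0,0,0],"rot":[0,0,0],"grip":0.55}])

```text
time: 25.35
ee_pos: [0.5588, 0.0167, 0.066]
eef_rot: [0.997, 0.071, -0.0, 0.0]
ft_force: [0.3, 0.4, -1.6]
width: 0.0594
grip_force: 35.0
```

```bash
python3 - <<'E'
from h import *
p=eyes.camera("side"); 
cv2.imwrite("pics/g6.png",cv2.resize(p["pixels"][158:208,190:280,::-1],None,fx=8,fy=8,interpolation=cv2.INTER_CUBIC))
s=sensors.read_state();print(s["time"],s["ee_pos"],s["eef_rot"],s["ft_force"],s["torque"])
v=[.474,.005,.1407]
for n,P in (("tongue",(-11.5,-30,61)),("far",(179.5,-30,61)),("fartop",(179.5,-30,76)),("lip top rear",(182,-42,73))):
    print(n,(proj(p,T2(v,[P])[0])-[190,158])*8+3.5)
E
```

```text
25.4 [0.55877622 0.01668935 0.0660137 ] [ 9.97470259e-01  7.10850013e-02 -3.78403858e-05  6.03082011e-05] [-0.58588304 -0.34009948 -1.09757203] [ 0.01140989 -0.01119098  0.03014201]
tongue [201.34229024 228.39587543]
far [665.31261539 200.83606507]
fartop [666.89066468 167.25831432]
lip top rear [679.59432085 185.08447336]
```

View pics/g6.png

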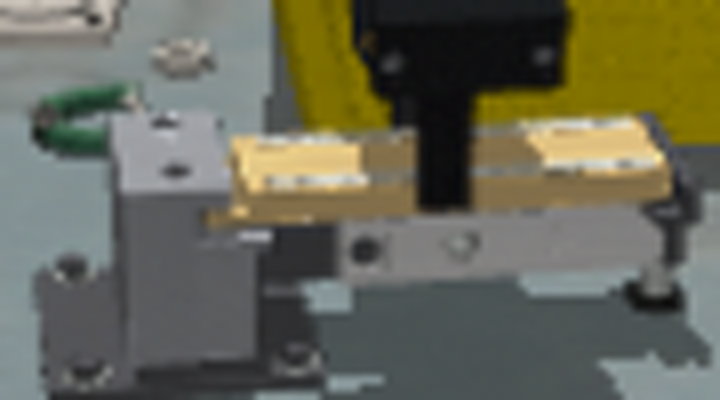

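The tongue is in the groove (crop (215,218)) and the far end (670,195) is inside the lip, still ~2 mm above the ledge. Lower gently.

Emit:
arm_command(steps=[{"slide":[0,0,-0.0005],"rot":[0,0,0],"grip":0.55},{"slide":[0,0,-0.0005],"rot":[0,0,0],"grip":0.55},{"slide":[0,0,0],"rot":[0,0,0],"grip":0.55},{"slide":[0,0,0],"rot":[0,0,0],"grip":0.55},{"slide":[0,0,0],"rot":[0,0,0],"grip":0.55},{"slide":[0,0,0],"rot":[0,0,0],"grip":0.55},{"slide":[0,0,0],"rot":[0,0,0],"grip":0.55},{"slide":[0,0,0],"rot":[0,0,0],"grip":0.55}])

```text
time: 26.4
ee_pos: [0.559, 0.0167, 0.0658]
eef_rot: [0.997, 0.071, 0.0, 0.0]
ft_force: [-4.3, -0.2, 8.1]
width: 0.0597
grip_force: 35.0
```

Emit:
arm_command(steps=[{"slide":[0,0,-0.0005],"rot":[0,0,0],"grip":0.55},{"slide":[0,0,-0.0005],"rot":[0,0,0],"grip":0.55},{"slide":[0,0,0],"rot":[0,0,0],"grip":0.55},{"slide":[0,0,0],"rot":[0,0,0],"grip":0.55},{"slide":[0,0,0],"rot":[0,0,0],"grip":0.55},{"slide":[0,0,0],"rot":[0,0,0],"grip":0.55},{"slide":[0,0,0],"rot":[0,0,0],"grip":0.55},{"slide":[0,0,0],"rot":[0,0,0],"grip":0.55}])

```text
time: 27.4
ee_pos: [0.5591, 0.0168, 0.0657]
eef_rot: [0.997, 0.071, 0.0, 0.0]
ft_force: [-8.1, -0.3, 17.7]
width: 0.0595
grip_force: 35.0
```

Firm, level contact at the expected height (underside z≈61 mm). Unload and release.

Emit:
arm_command(newtons=5, steps=[{"slide":[0,0,0.0013],"rot":[0,0,0],"grip":0.55},{"slide":[0,0,0],"rot":[0,0,0],"grip":0.55},{"slide":[0,0,0],"rot":[0,0,0],"grip":0.7},{"slide":[0,0,0],"rot":[0,0,0],"grip":0.75},{"slide":[0,0,0],"rot":[0,0,0],"grip":0.85},{"slide":[0,0,0],"rot":[0,0,0],"grip":1},{"slide":[0,0,0],"rot":[0,0,0],"grip":1},{"slide":[0,0,0],"rot":[0,0,0],"grip":1}])

```text
time: 28.4
ee_pos: [0.5588, 0.0167, 0.0653]
eef_rot: [0.997, 0.071, -0.0, 0.0]
ft_force: [0.0, -0.2, -0.9]
width: 0.0858
grip_force: 0.0
```

Emit:
arm_command(steps=[{"slide":[0,0,0.01],"rot":[0,0,0],"grip":1},{"slide":[0,0,0.01],"rot":[0,0,0],"grip":1},{"slide":[0,0,0.02],"rot":[0,0,0],"grip":1},{"slide":[0,0,0.03],"rot":[0,0,0],"grip":1},{"slide":[0,0,0.03],"rot":[0,0,0],"grip":1},{"slide":[0,-0.05,0.03],"rot":[0,0,0],"grip":1},{"slide":[0,-0.05,0],"rot":[0,0,0],"grip":1},{"slide":[0,-0.05,0],"rot":[0,0,0],"grip":1}])

```text
time: 29.4
ee_pos: [0.559, -0.1348, 0.1974]
eef_rot: [0.997, 0.071, 0.001, 0.001]
ft_force: [0.7, 0.3, -1.4]
width: 0.0869
grip_force: 0.0
```

Emit:
arm_command(steps=[{"slide":[0,-0.05,0],"rot":[0,0,0],"grip":1},{"slide":[0,-0.05,0],"rot":[0,0,0],"grip":1},{"slide":[0,-0.05,0],"rot":[0,0,0],"grip":1},{"slide":[0,-0.05,0],"rot":[0,0,0],"grip":1},{"slide":[0,0,0],"rot":[0,0,0],"grip":1},{"slide":[0,0,0],"rot":[0,0,0],"grip":1},{"slide":[0,0,0],"rot":[0,0,0],"grip":1},{"slide":[0,0,0],"rot":[0,0,0],"grip":1}])

```text
time: 30.4
ee_pos: [0.5591, -0.3321, 0.1958]
eef_rot: [0.997, 0.072, 0.0, 0.0]
ft_force: [0.2, 0.3, -0.2]
width: 0.0871
grip_force: 0.0
```

```bash
python3 - <<'E'
from h import *
I=cv2.INTER_CUBIC
p=eyes.camera("side"); q=eyes.camera("top")
L=np.hstack([cv2.resize(p["pixels"][155:215,190:280,::-1],None,fx=5,fy=5,interpolation=I),cv2.resize(q["pixels"][140:265,180:250,::-1],(168,300),interpolation=I)])
cv2.imwrite("pics/g7.png",L)
for n,P in (p,"side"),(q,"top"):
  print(P,[(np.round(r["bbox"]).tolist(),round(r["conf"],2)) for r in eyes.look_for("board",n)][:3])
  for c in ((-11.5,-30,61),(179.5,-30,76),(179.5,-30,61),(179.5,30,76),(4.5,-30,76),(4.5,30,76)): print(c,proj(n,T2([.474,.005,.1407],[c])[0]).round(1))
s=sensors.read_state();print(s["time"],s["ee_pos"],s["ft_force"],s["width"])
E
```

```text
side [([219.0, 171.0, 272.0, 187.0], 0.81)]
(-11.5, -30, 61) [214.7 186.1]
(179.5, -30, 76) [272.9 178.5]
(179.5, -30, 61) [272.7 182.7]
(179.5, 30, 76) [268.7 171.7]
(4.5, -30, 76) [219.6 181.5]
(4.5, 30, 76) [217.7 174.5]
top [([193.0, 161.0, 225.0, 233.0], 0.88), ([287.0, 139.0, 295.0, 152.0], 0.3)]
(-11.5, -30, 61) [224.5 232.8]
(179.5, -30, 76) [215.8 159.1]
(179.5, -30, 61) [216.3 160.6]
(179.5, 30, 76) [192.7 161.9]
(4.5, -30, 76) [223.3 226.1]
(4.5, 30, 76) [199.5 229.1]
30.6 [ 0.55883618 -0.33296976  0.19537519] [-0.38165448 -0.39789617 -0.22107226] 0.08726530834736457
```

The detected boxes match the seated prediction in both views, so I'm handing the job in.

```bash
python3 -c "
from bench import order
print(order.close_job())"
```

```text
the job is handed in; nothing more can be done
None
```

I drew the sleeve out to the second pair of holes, where both buttons popped out. The board lies on the rest with its tongue in the groove and its far end behind the lip, and I handed the job in at about 31 s. After release I checked the board only by the detector boxes, which matched the fitted position; the hand-in returned no verdict.

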